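Slide the shim plate home under the bridge clamp

TASK

Push the shim plate with the fingertips, flat along the cart top, under the low bar of the bridge clamp until its end lip stands square against the bar, without lifting or tipping the plate. Then press the clamp's plunger down until its foot rests on the plate, and let go. Pick nothing up; the loose pipe fittings and the dial gauge round the clamp stay where they are.

Things in the scene. Friction and masses are not known exactly. Their poses are not given: they have to be found in the camera images.
- shim_plate: Loose aluminium plate 90 mm long (x), 70 wide (y), 16 thick, 0.2 to 0.45 kg; an upright lip 8 mm thick, 30 mm high from the cart top, spans its -x end. Origin: centre of the underside, 45 mm from either end; z up; +x runs from the lip to the end that goes under the bridge first. It starts in front of the bridge, askew by up to 0.3 rad, up to 35 mm off the lane.
- bridge: Dark steel clamp fixed to the cart. Bar 40 mm deep (x), 124 long (y), underside 21 and top 35 mm up, on posts 20 wide; foot flanges reach 84 mm to either side. The passage along x is 84 mm wide. Origin: its centre on the cart top; z up; the plate is pushed along +x, in at the mouth at x = -20 mm. Home, the plate's origin is at x = 17 mm, y about 0, x axes parallel.
- bridge_mouth (a point): Middle of the mouth of the passage, on the cart top (20 mm from the bridge's origin along its -x)
- plunger (a joint): Clamp plunger, m pressed down: 0 is fully up, 0.012 the end of its travel; starts at 0 to 0.002. It slides straight down through the middle of the bar with about 5 N of friction and stays where it is left (no spring). Its foot (18 mm across) meets a plate lying under it at about 0.006.
- plunger_top (a point): Centre of the top of the plunger's round black head (30 mm across, 10 mm high); 59 mm above the cart when fully up, straight above the bridge's origin
- plug_a: Loose bystander: brass threaded pipe plug with a hexagonal foot, 41x35x31 mm; origin at the centre of its underside. Leave it alone.
- pressure_gauge: Loose bystander: round black dial gauge with a brass stem, lying face up, 88x63x24 mm; origin at the centre of its underside. Leave it alone.
- cap_a: Loose bystander: brass hexagonal pipe cap, 41x47x25 mm; origin at the centre of its underside. Leave it alone.
There are look-alikes about, which are no part of the job. What is shaped like the bridge but purple is not meant.

How it is judged:
On the way, in this order (a step that is already met when the one before it is completed fails the run):
1. the shim plate is under the bar with its lip square against it, the plunger still up (x of shim_plate in the frame of bridge between 0.013 and 0.024 m and y of shim_plate in the frame of bridge between -0.009 and 0.009 m and angle between the x axis of shim_plate and the x axis of bridge, either way round below 0.07 rad and angle between shim_plate's own z axis and vertical below 0.04 rad and value of joint plunger below 0.0035 m), for 0.2 s.
2. the plunger is pressed down onto the plate (x of shim_plate in the frame of bridge between 0.013 and 0.024 m and y of shim_plate in the frame of bridge between -0.009 and 0.009 m and angle between the x axis of shim_plate and the x axis of bridge, either way round below 0.07 rad and angle between shim_plate's own z axis and vertical below 0.04 rad and value of joint plunger above 0.0045 m), for 0.2 s.
At the end, for the whole second after the job is handed in: The shim plate lies flat and at rest under the bar, its lip within 4 mm of the bar's face, within 9 mm of the lane's centre line and 0.07 rad of square; the plunger is down by more than 4.5 mm, its foot on the plate; the loose fittings and gauge are within 20 mm of where they stood (all of step 2 and linear speed of shim_plate below 0.01 m/s and distance of each of plug_a, pressure_gauge, cap_a from where it was at the start of the episode below 0.02 m); the robot touches nothing.
It fails at once if the shim plate is lifted off the cart (origin more than 6 mm up) (height (world z) of shim_plate above 0.006 m).
It fails at once if the shim plate is tipped (more than 0.12 rad) (angle between shim_plate's own z axis and vertical above 0.12 rad).
It fails at once if the plunger is pressed before the plate is home (value of joint plunger above 0.004 m and x of shim_plate in the frame of bridge below 0.01 m).
It fails at once if a loose fitting or the gauge is disturbed (moved more than 20 mm) (distance of any of plug_a, pressure_gauge, cap_a from where it was at the start of the episode above 0.02 m).
It also fails if it takes over 54 s, if anything falls off the work surface, if the arm or the gripper's body presses on something with over 40 N, if the wrist force passes 120 N, or if a joint passes its speed limit or range.

ROBOT

A 7-joint arm with a two-finger parallel gripper is mounted at the origin on a cart in front of the work surface, level with it; the furniture and walls round the work are solid. World frame = base frame: x ahead of the robot, y to its left, z up, the work surface at z = 0. Lengths are in m, angles in rad, forces in N, time in s.
With the tool pointing down it reaches from about 0.35 to 0.9 m from the base axis. Payload 8.1 kg.
Tool frame: the origin (TCP) lies at the centre of the arm's flange, where the gripper is bolted on; the fingertips stand 178 mm ahead of it and the grasp point (between the pads) lies 159 mm ahead of it; z points along the fingers, y is the line along which they close (so a half turn about z gives the same grasp; the last joint's range is limited). The gripper opens to 92 mm and grips with 3 to 60 N. Pads are 19 mm wide; open, the fingers measure 130 mm over their backs; the gripper's body (75 mm by 190 mm) begins 47 mm behind the grasp point.
Start: joints at [-1.347, 0.434, 0.025, 1.573, -0.012, 1.134, -0.075], TCP at [0.201, 0.592, 0.405] pointing down, gripper open.
Joint ranges: [-2.62, 2.62], [-0.44, 2.09], [-1.27, 1.32], [0.08, 2.57], [-1.32, 4.46], [0.12, 2], [-2.74, 2.74]. Speed limits (rad/s): [2.22, 2.22, 3.01, 3.01, 3.14, 3.14, 3.14].

INTERFACE

Orientations are given as a rotation vector (axis times angle).
In Python, from cell import arm gives the robot as it stands. The module is installed in compiled form; this text tells all that it offers.
- The arm moves only by the shell command python3 -m inch 'ROWS' [FORCE]. ROWS is text: rows parted by semicolons, each of 5 numbers parted by spaces: the shift along the tool's x, y, z in m, then the turn about the tool's z in rad, then the finger opening in m, from 0 to 0.0918. In form: x y z roll fingers; .... A call has 1 to 5 rows; each row is the pose to reach, as a shift and turn from the pose commanded when the call began, along the tool's axes at that moment; what a row does not reach only later rows make up. A row lasts 1/10 s, in which the tool goes at most 50 mm and 8.59 degrees, less where a joint would pass 70% of its speed; a pose out of reach is approached as far as the arm can. A call with a gripper value outside its range is refused whole. The fingers move at their own pace and stop on an object; FORCE is the grip in N (left out, the last holds). Time passes only in rows, so rows that repeat a pose let the fingers close. It gives the time, the measured TCP pose, the force, the opening and the grip force at its end, in the units of the state.
- arm.observe(): the state, without advancing time (a new reading comes with each control period).
- arm.get_image(name): name is "side" or "top"; returns the picture (400x640x3 uint8, red, green, blue); there is no depth.
- arm.get_calibration(name): a dict with "intrinsics" (3x3 intrinsics, pixels), "pose" (4x4, takes a point from camera to world coordinates). Camera axes: x right, y up, looking along -z (the intrinsics and any distortion apply to the point x, -y, -z); pixel columns grow to the right and rows downward; lengths in m; the calibration is good to about 2 mm. A picture is of the moment at which its call begins. get_calibration takes no time and is no camera call.
- arm.sign_off(): hands the job in; it is judged then, once.
Trained networks look in the newest picture that a camera, given by its name, has taken for a name from the list of things; names that differ only in an ending like _2 or _b are one class to them, and where a whole thing is asked for, a point or a joint stands for the part that bears it (a point fixed in the world has none). Each returns a list of dicts, best first, with "conf" (0 to 1); they miss things now and then, are a little off and sometimes report something else, mostly with a low value. They report only what shows in the picture. A call takes as long as a camera call. They do not tell look-alikes from the thing itself.
- arm.look_for(camera, query): "point" ([row, column] in pixels, amid what is visible of it).
- arm.silhouettes(camera, query): "region" (400x640 bool, what is visible of it) and "point" ([row, column] in pixels, amid what is visible of it).
- arm.place_of(camera, query): "point" ([row, column] in pixels: a listed point, or the origin of a listed thing).
The state is a dict: "clock": time; "joints": joint angles; "dq": joint speeds; "joint_efforts": joint torques, N m; "position": TCP position; "ee_rot": TCP orientation; "force": force on the tool from outside, world axes, zero at the start; "ft_torque": the same for the moment, N m; "width": opening from 0.0 (shut) to 1.0 (fully open); "gripper_force": force on a finger pad.
Only numpy, scipy, OpenCV 4.12 (cv2) and the standard library are available. Lean on these libraries where they do the work, as an engineer would, in place of code of your own. Each camera call takes 0.05 s, during which the arm holds its last target. There are 200 camera calls.

## Working session

There is one attempt and no reset: what is moved stays moved. The work goes in short steps, Python scripts to look and compute and a shell command to move; the robot and the scene stay as the last step left them, time stands still between calls to the robot, and variables do not carry over. Pictures are saved under pics/ and viewed, at most 10 in all, crops included, and the job is handed in when it is done.

```bash
mkdir -p pics
cat > h.py <<'E'
from cell import arm
import numpy as np, cv2
from scipy.spatial.transform import Rotation as R
def ray(cam,pt,z=0.):
    c=arm.get_calibration(cam);K=np.array(c["intrinsics"]);T=np.array(c["pose"])
    d=np.linalg.inv(K)@[pt[1],pt[0],1];d=T[:3,:3]@(d*[1,-1,-1]);o=T[:3,3]
    return o+d*(z-o[2])/d[2]
def proj(cam,p):
    c=arm.get_calibration(cam);K=np.array(c["intrinsics"]);T=np.array(c["pose"])
    q=T[:3,:3].T@(np.array(p)-T[:3,3]);q=K@(q*[1,-1,-1]);return q[1]/q[2],q[0]/q[2]
def save(cam,name,crop=None,s=1):
    im=arm.get_image(cam)[:,:,::-1]
    if crop: im=im[crop[0]:crop[1],crop[2]:crop[3]]
    cv2.imwrite(f"pics/{name}.png",cv2.resize(im,None,fx=s,fy=s,interpolation=cv2.INTER_CUBIC))
E
python3 - <<'E'
from h import *
print({k:np.round(v,3) for k,v in arm.observe().items()})
for c in("top","side"):
    print(c,arm.get_calibration(c)); save(c,c+"0")
    for q,z in(("shim_plate",0),("bridge",0),("plunger_top",.058),("bridge_mouth",0),("plug_a",0),("pressure_gauge",0),("cap_a",0)):
        print(q,[(np.round(d["point"]),round(d["conf"],2),np.round(ray(c,d["point"],z)[:2],3)) for d in arm.place_of(c,q)])
E
```

```text
{'clock': np.float64(0.0), 'joints': array([-1.347,  0.435,  0.025,  1.574, -0.012,  1.134, -0.075]), 'dq': array([ 0.   ,  0.   , -0.001,  0.   , -0.   , -0.001,  0.   ]), 'joint_efforts': array([ 0.0000e+00, -6.6787e+01,  9.8500e-01, -3.1446e+01, -6.1000e-02,
        4.3000e-02,  0.0000e+00]), 'position': array([0.201, 0.592, 0.404]), 'ee_rot': array([-5.11e-01, -3.10e+00,  2.00e-03]), 'force': array([0.397, 0.07 , 0.642]), 'ft_torque': array([ 0.015, -0.02 ,  0.007]), 'gripper_force': np.float64(0.0), 'width': np.float64(1.0)}
top {'intrinsics': array([[464.51756661,   0.        , 317.50232797],
       [  0.        , 464.51756661, 196.83577245],
       [  0.        ,   0.        ,   1.        ]]), 'pose': array([[-0.12459187,  0.97203378, -0.19906582,  0.32239616],
       [-0.99219545, -0.12104483,  0.02993894,  0.0391723 ],
       [ 0.00500578,  0.20124235,  0.97952869,  1.06155534],
       [ 0.        ,  0.        ,  0.        ,  1.        ]])}
shim_plate [(array([215., 293.]), 0.84, array([0.502, 0.068]))]
bridge [(array([184., 404.]), 0.88, array([ 0.543, -0.2  ])), (array([16
[... 752 characters left out ...]
05886,  0.48892809,  0.52213726],
       [ 0.        ,  0.        ,  0.        ,  1.        ]])}
shim_plate [(array([205., 304.]), 0.68, array([0.516, 0.077]))]
bridge [(array([208., 351.]), 0.6, array([0.605, 0.009]))]
plunger_top [(array([239., 394.]), 0.6, array([ 0.546, -0.2  ])), (array([182., 352.]), 0.41, array([0.616, 0.025]))]
bridge_mouth [(array([208., 343.]), 0.69, array([0.588, 0.018])), (array([265., 379.]), 0.62, array([ 0.525, -0.192]))]
plug_a [(array([176., 280.]), 0.77, array([0.541, 0.241])), (array([250., 317.]), 0.66, array([ 0.447, -0.09 ]))]
pressure_gauge [(array([178., 248.]), 0.59, array([0.461, 0.272]))]
cap_a [(array([249., 316.]), 0.91, array([ 0.446, -0.086]))]
```

View pics/top0.png

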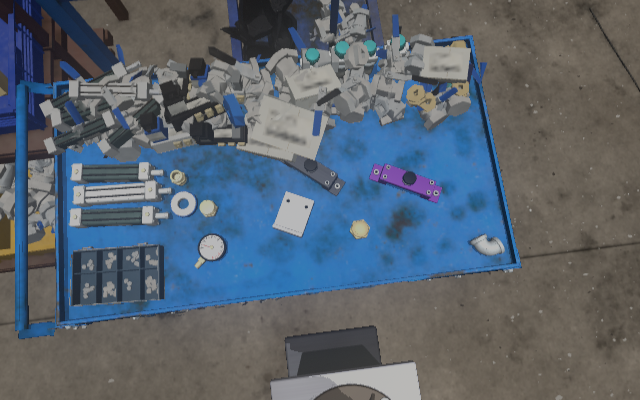

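View pics/side0.png

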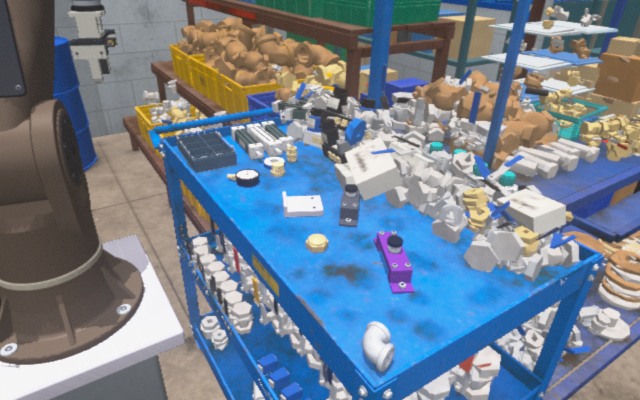

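The bridge candidates in the top view are the dark one at about (168,310) and the purple one at (182,405). The dark steel one with the plate in front of it fits the description, and purple is excluded. I'll confirm it in an enlarged crop.

Run:
```python
from h import *
save("top","crop1",(130,250,250,380),6)
for c in("top","side"):
  for q in("shim_plate","bridge"):
    for _ in range(2):
      for d in arm.silhouettes(c,q)[:2] if _==0 else []:
        r=d["region"].astype(np.uint8);cs,_x=cv2.findContours(r,0,2);k=max(cs,key=cv2.contourArea)
        print(c,q,round(d["conf"],2),d["point"],r.sum(),cv2.approxPolyDP(k,2,True)[:,0].tolist())
```

```text
top shim_plate 0.85 [215.0, 293.1] 1230 [[286, 191], [273, 227], [294, 236], [301, 236], [312, 201]]
top bridge 0.94 [172.7, 316.9] 989 [[284, 161], [335, 195], [344, 184], [335, 172], [316, 160], [297, 155], [294, 162]]
top bridge 0.89 [178.9, 407.1] 1416 [[368, 176], [370, 179], [379, 183], [391, 183], [423, 198], [437, 201], [440, 187], [433, 179], [387, 163], [375, 163]]
side shim_plate 0.9 [207.4, 301.8] 791 [[284, 193], [284, 215], [304, 216], [323, 213], [318, 196], [288, 197]]
side bridge 0.96 [261.8, 394.6] 1540 [[377, 232], [374, 242], [384, 256], [392, 292], [413, 292], [412, 268], [402, 246], [402, 238], [395, 231]]
side bridge 0.9 [202.2, 348.6] 782 [[344, 183], [340, 196], [339, 223], [355, 227], [358, 221], [359, 190], [355, 184]]
```

View pics/crop1.png

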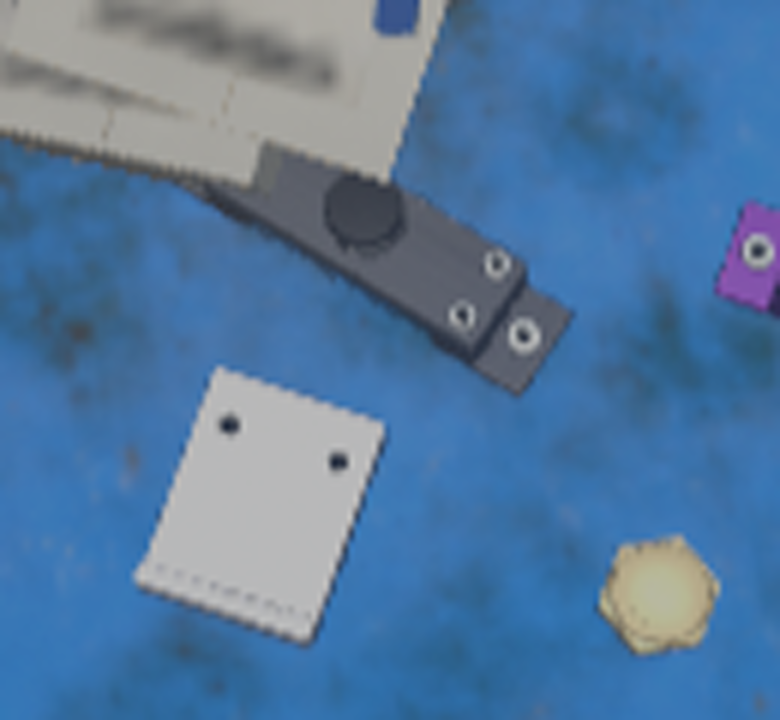

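Run:
```python
from h import *
P=lambda x,y,z:np.round(ray("top",(130+y/6-.5+.08,250+x/6-.5+.08),z)[:2],4)
fr,br,fl=P(468,358,.035),P(525,262,.035),P(225,205,.035)
print("bar fr,br,fl",fr,br,fl)
plg=P(364,208,.058);print("plunger",plg)
n=P(217,367,.016),P(385,430,.016); print("plate far",n,np.linalg.norm(n[0]-n[1]))
l=P(135,580,.03),P(308,643,.03); print("lip top back",l,np.linalg.norm(l[0]-l[1]))
v=l[0]-l[1];print("lip angle",np.arctan2(-v[0],v[1]))
v=n[0]-n[1];print("far angle",np.arctan2(-v[0],v[1]))
d=(n[0]+n[1])/2-(l[0]+l[1])/2;print("len",np.linalg.norm(d),"ang",np.arctan2(d[1],d[0]),"ctr",((n[0]+n[1])+(l[0]+l[1]))/4)
u=fr-br;print("bar depth",np.linalg.norm(u),"ang",np.arctan2(-u[1],-u[0]))
u=fl-fr;print("front edge ang",np.arctan2(-u[0],u[1]),np.linalg.norm(u))
save("side","crop2",(130,250,230,430),4)
for q in("plunger_top",):print([ (d["point"],d["conf"],ray("side",d["point"],.058)) for d in arm.place_of("side",q)])
```

```text
bar fr,br,fl [ 0.5456 -0.017 ] [ 0.58   -0.0433] [0.6163 0.0673]
plunger [0.6022 0.0153]
plate far (array([0.5581, 0.078 ]), array([0.5257, 0.017 ])) 0.0690706884285947
lip top back (array([0.478 , 0.1168]), array([0.4466, 0.0556])) 0.06878517282089214
lip angle -0.47405035466912604
far angle -0.48825404055633714
len 0.08850903908641201 ang -0.45253134128872374 ctr [0.5021  0.06685]
bar depth 0.04330184753564216 ang -0.6527387213137755
front edge ang -0.6978803582571971 0.11002263403500208
[([185.4, 352.7], 0.67, array([0.60917709, 0.01271747, 0.058     ])), ([241.2, 396.5], 0.63, array([ 0.54526076, -0.2089108 ,  0.058     ]))]
```

View pics/crop2.png

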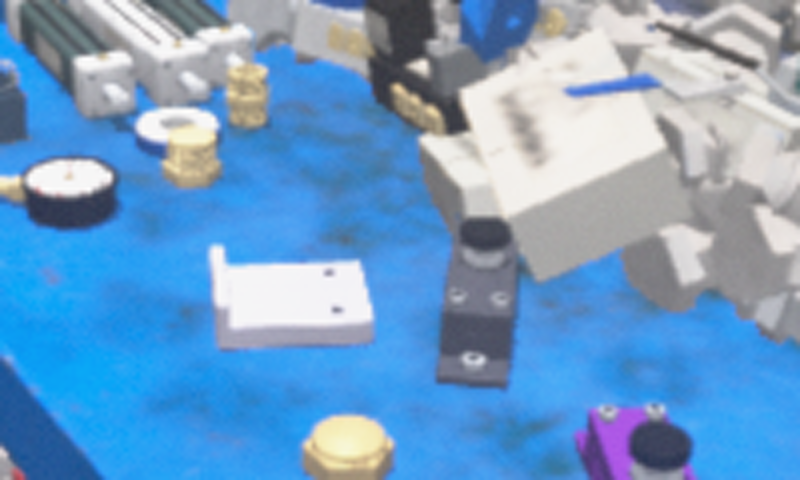

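```bash
cat > fit.py <<'E'
from h import *
from scipy.optimize import least_squares
def T(p,l): # local->world
    c,s=np.cos(p[2]),np.sin(p[2]);return np.array([p[0]+c*l[0]-s*l[1],p[1]+s*l[0]+c*l[1],l[2]])
def fit(obs,p0):
    def f(p): return np.concatenate([np.subtract(proj(c,T(p,l)),o) for c,o,l in obs])
    r=least_squares(f,p0,loss="soft_l1");return r.x,f(r.x).reshape(-1,2)
E
python3 - <<'E'
from fit import *
t=lambda x,y:(130+y/6-.42,250+x/6-.42)
s=lambda x,y:(130+y/4-.38,230+x/4-.38)
m=1e-3
A=[("top",t(468,358),(-.02,-.062,.035)),("top",t(525,262),(.02,-.062,.035)),("top",t(364,208),(0,0,.058)),("top",t(518,395),(-.02,-.084,.004)),("top",t(573,315),(.02,-.084,.004))]
B=[("side",s(437,383),(-.02,-.084,0)),("side",s(507,388),(.02,-.084,0)),("side",s(486,232),(0,0,.058)),("side",s(443,313),(-.02,-.062,.035)),("side",s(517,320),(.02,-.062,.035))]
for n,o in(("top",A),("side",B),("both",A+B)):
    p,r=fit(o,[.6,.015,-.67]);print("bridge",n,p.round(4));print(r.round(1).tolist())
# plate
A=[("top",t(217,367),(.045,.035,.016)),("top",t(385,430),(.045,-.035,.016)),("top",t(135,580),(-.045,.035,.03)),("top",t(308,643),(-.045,-.035,.03))]
B=[("side",s(218,347),(-.045,-.035,0)),("side",s(373,342),(.045,-.035,0)),("side",s(360,262),(.045,.035,.016)),("side",s(216,247),(-.045,.035,.03))]
for n,o in(("top",A),("side",B),("both",A+B)):
    p,r=fit(o,[.5,.067,-.47]);print("plate",n,p.round(4));print(r.round(1).tolist())
def tri(a,b):
    f=lambda q:np.r_[np.subtract(proj("top",q),a),np.subtract(proj("side",q),b)]
    r=least_squares(f,[.63,.03,.1]);return r.x.round(3),r.fun.round(1)
print(tri(t(385,182),s(510,210)),tri(t(250,188),s(495,220)),tri(t(385,182),s(545,280)))
E
```

```text
bridge top [ 0.6026  0.0166 -0.6878]
[[-1.0, 0.6], [0.5, 0.4], [-0.1, -0.6], [0.7, -0.1], [-0.2, -0.3]]
bridge side [ 0.6043  0.0113 -0.6917]
[[0.8, -0.1], [1.1, 0.5], [-1.5, 0.3], [-0.3, -0.1], [-0.6, -0.5]]
bridge both [ 0.6043  0.0148 -0.6892]
[[-1.8, 1.2], [-0.2, 1.0], [-0.9, 0.1], [-0.1, 0.5], [-0.9, 0.4], [0.1, -1.0], [0.4, -0.4], [-2.1, -0.7], [-1.0, -1.0], [-1.3, -1.4]]
plate top [ 0.5021  0.0668 -0.4635]
[[0.0, -0.0], [-0.5, 0.6], [0.3, -0.6], [0.1, 0.0]]
plate side [ 0.5062  0.0658 -0.4717]
[[0.4, -0.2], [0.4, 0.3], [-0.4, 0.6], [-0.8, -0.8]]
plate both [ 0.5038  0.0661 -0.4612]
[[-0.7, 0.2], [-1.3, 0.8], [-0.5, -0.3], [-0.7, 0.3], [0.8, -1.0], [0.5, -0.5], [-0.3, -0.5], [-0.5, -1.9]]
(array([0.611, 0.005, 0.069]), array([-1.3,  0.6,  0.3, -1.5])) (array([0.63 , 0.053, 0.034]), array([-3.7,  1.6,  0.9, -4.1])) (array([0.631, 0.   , 0.018]), array([-3.5,  1.5,  0.8, -3.8]))
```

Run:
```python
from fit import *
t=lambda x,y:(130+y/6-.42,250+x/6-.42)
s=lambda x,y:(130+y/4-.38,230+x/4-.38)
def loc(w):
    c,q=np.cos(-.689),np.sin(-.689);d=w-[.603,.015,0];return np.array([c*d[0]+q*d[1],-q*d[0]+c*d[1],w[2]]).round(3)
def tri(a,b):
    f=lambda q:np.r_[np.subtract(proj("top",q),a),np.subtract(proj("side",q),b)]
    r=least_squares(f,[.63,.03,.1]);return loc(r.x),r.fun.round(1)
print("right",tri((108,326),s(665,145)));print("farleft",tri((97,262),s(610,35)));print("nearleft",tri((150,243),s(463,97)))
for z in(0,.03,.06,.09,.12):print(z,"top corner",loc(ray("top",t(385,182),z)),"side top",loc(ray("side",s(510,210),z)),"side bot",loc(ray("side",s(545,280),z)))
save("top","crop3",(85,205,230,350),6)
```

```text
right (array([0.108, 0.031, 0.104]), array([ 2.6, -1.3, -0.8,  2.9]))
farleft (array([0.064, 0.162, 0.114]), array([-2.2,  1.1,  0.7, -2.8]))
nearleft (array([-0.04 ,  0.146,  0.067]), array([-6.3,  2.6,  1.6, -7.8]))
0 top corner [0.026 0.008 0.   ] side top [0.016 0.134 0.   ] side bot [0.04  0.043 0.   ]
0.03 top corner [0.019 0.003 0.03 ] side top [0.016 0.075 0.03 ] side bot [ 0.039 -0.01   0.03 ]
0.06 top corner [ 0.011 -0.002  0.06 ] side top [0.016 0.017 0.06 ] side bot [ 0.038 -0.064  0.06 ]
0.09 top corner [ 0.004 -0.007  0.09 ] side top [ 0.016 -0.042  0.09 ] side bot [ 0.036 -0.117  0.09 ]
0.12 top corner [-0.003 -0.011  0.12 ] side top [ 0.016 -0.101  0.12 ] side bot [ 0.035 -0.171  0.12 ]
```

View pics/crop3.png

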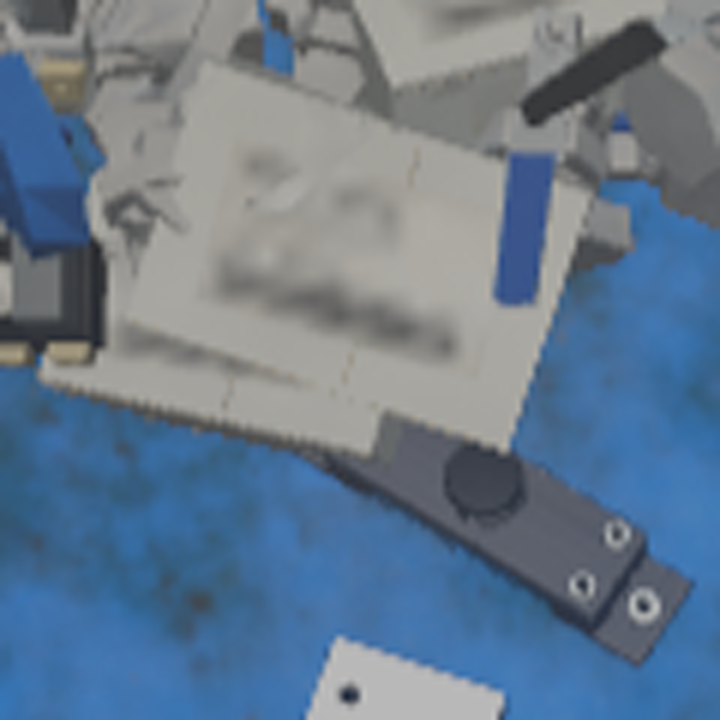

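The crop confirms the target. The dark steel bridge has its head near (161,310) in the full picture, and the plate sits in front of it with the lip toward the robot. A grey box overhangs the back of the plunger head, so I'll press on the front of the head. The plan is to nudge the plate's -y side with closed fingers, then push the lip with both fingers.

```bash
cat > go.py <<'E'
from h import *
import sys
B=np.array([.603,.015]);TH=-.689
def rel(tx,ty,tz):
    "shift in tool axes to bring the fingertip to bridge-frame tx,ty at height tz, + roll to align"
    o=arm.observe();M=R.from_rotvec(o["ee_rot"]).as_matrix()
    c,s=np.cos(TH),np.sin(TH)
    w=np.array([B[0]+c*tx-s*ty,B[1]+s*tx+c*ty,tz+.178])
    y=np.arctan2(M[1,1],M[0,1]);d=(y-(np.pi/2+TH)+np.pi/2)%np.pi-np.pi/2
    print("shift",(M.T@(w-o["position"])).round(4),"roll",round(d,3),"t",o["clock"],"F",o["force"].round(1))
if __name__=="__main__": rel(*map(float,sys.argv[1:4]))
E
python3 -m inch '-.0334 -.0359 0 0 0; -.0668 -.0718 0 0 0; -.1002 -.1077 0 0 0; -.1336 -.1436 0 0 0; -.167 -.1795 0 0 0'
python3 -m inch '-.0334 -.0359 0 0 0; -.0668 -.0718 0 0 0; -.1002 -.1077 0 0 0; -.1336 -.1436 0 0 0; -.167 -.1795 0 0 0'
python3 go.py -.106 -.093 .1
```

```text
clock: 1.7
position: [0.3017, 0.3664, 0.4049]
ee_rot: [0.511, 3.099, 0.001]
force: [1.3, 0.0, 0.8]
width: 0.614
gripper_force: 0.0
clock: 2.2
position: [0.4021, 0.1428, 0.4051]
ee_rot: [0.511, 3.099, 0.002]
force: [1.0, 0.6, -1.1]
width: 0.179
gripper_force: 0.0
shift [-0.0991 -0.1061  0.1271] roll 0.362 t 2.2 F [ 1.   0.6 -1.1]
```

```bash
python3 -m inch '-.033 -.035 0 .12 0; -.066 -.07 0 .24 0; -.099 -.106 .02 .362 0; -.099 -.106 .07 .362 0; -.099 -.106 .12 .362 0'
python3 go.py -.106 -.093 .006
```

```text
clock: 2.7
position: [0.4625, 0.0108, 0.2856]
ee_rot: [1.065, 2.951, 0.003]
force: [0.5, 1.6, -0.6]
width: 0.005
gripper_force: 0.0
shift [ 0.0005 -0.0007  0.1016] roll -0.003 t 2.7 F [ 0.5  1.6 -0.6]
```

```bash
python3 -m inch '0 0 .045 0 0; 0 0 .08 0 0; 0 0 .1 0 0; 0 0 .1 0 0'
python3 -m inch '0 .01 0 0 0; 0 .016 0 0 0; 0 .022 0 0 0; 0 .028 0 0 0; 0 .028 0 0 0'
python3 go.py -.106 -.054 .006; python3 -c "
from h import *
save('top','p1',(130,250,250,380),6)"
```

```text
clock: 3.1
position: [0.4606, 0.0124, 0.1837]
ee_rot: [-1.06, -2.953, 0.003]
force: [-0.5, 0.3, 0.6]
width: 0.006
gripper_force: 0.0
clock: 3.6
position: [0.4799, 0.035, 0.1866]
ee_rot: [1.059, 2.956, 0.002]
force: [-0.6, -0.7, 4.2]
width: 0.007
gripper_force: 1.7
shift [-0.0017  0.0088  0.0026] roll 0.001 t 3.6 F [-0.6 -0.7  4.2]
```

View pics/p1.png

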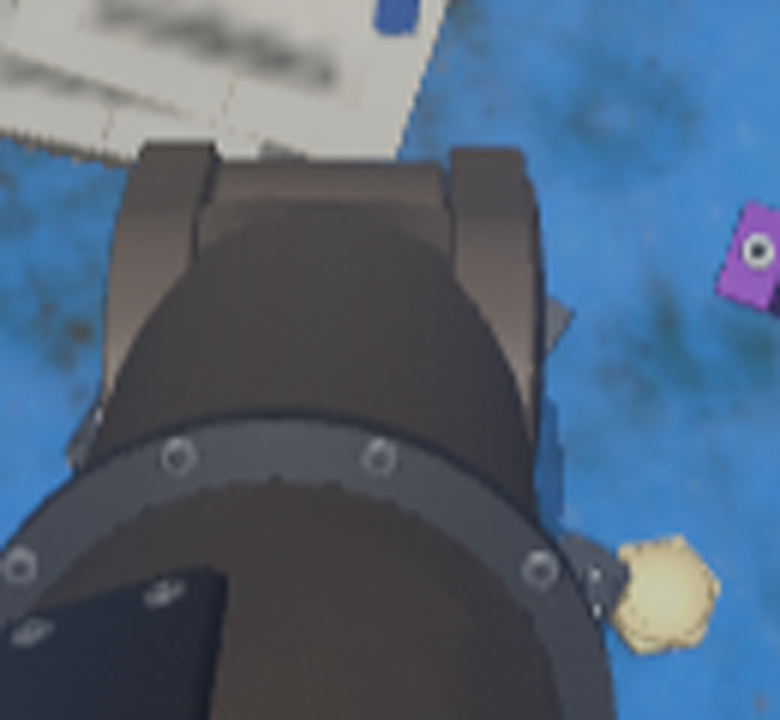

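The top view is blocked by the arm, so I'll check with the side camera.

```bash
python3 -c "
from h import *
save('side','p2',(130,250,230,430),4)
print(arm.observe()['force'],arm.observe()['position'])"
```

```text
[ 0.06875373 -1.16278382  2.54507006] [0.47969347 0.03452027 0.18638912]
```

View pics/p2.png

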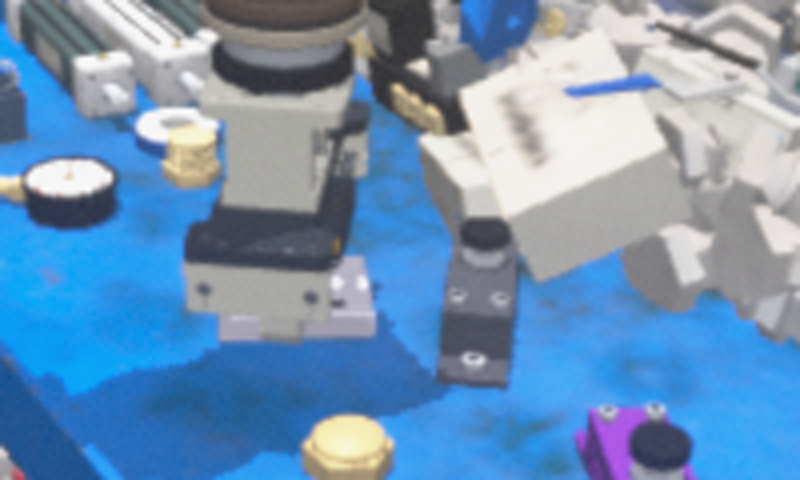

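```bash
python3 -m inch '0 .004 0 0 0; 0 .007 0 0 0; 0 .01 0 0 0; 0 .01 0 0 0'
python3 -m inch '0 -.015 0 0 0; 0 -.03 0 0 0; 0 -.03 -.04 0 0; .05 -.03 -.08 0 0'
python3 -m inch '.05 0 -.02 0 .03; .1 0 -.04 0 .03; .14 0 -.04 0 .03; .14 0 -.04 0 .03'
python3 go.py -.17 -.02 .06
python3 -c "
from h import *
save('top','p3',(130,250,250,380),6)"
```

```text
clock: 4.1
position: [0.4855, 0.0418, 0.186]
ee_rot: [-1.061, -2.956, 0.001]
force: [-2.9, -3.8, 7.2]
width: 0.004
gripper_force: 3.6
clock: 4.5
position: [0.4381, 0.0401, 0.2582]
ee_rot: [1.07, 2.95, -0.001]
force: [0.9, 2.5, 1.8]
width: 0.006
gripper_force: 0.0
clock: 4.9
position: [0.3238, 0.1344, 0.2971]
ee_rot: [-1.05, -2.958, -0.001]
force: [0.5, -0.8, -0.2]
width: 0.298
gripper_force: 0.0
shift [-0.122   0.0645  0.0588] roll 0.007 t 4.9 F [ 0.5 -0.8 -0.2]
```

View pics/p3.png

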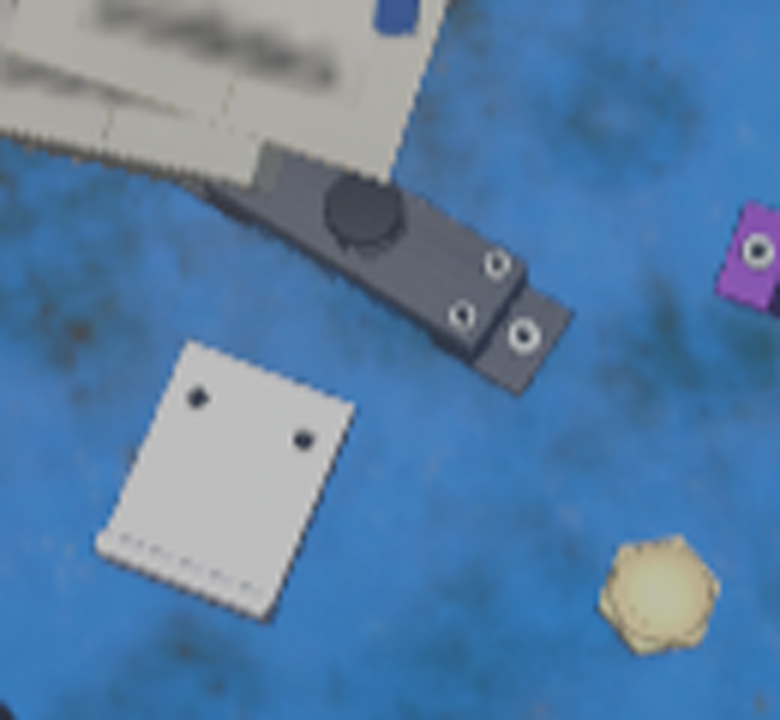

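The plate has moved up and left and rotated a little. Its far corners are at crop (188,340) and (355,405), and its lip corners at (97,545) and (268,622).

```bash
cat > plate.py <<'E'
from fit import *
def brf(p):
    c,s=np.cos(-.689),np.sin(-.689);d=p[:2]-np.array([.603,.015]);return np.r_[c*d[0]+s*d[1],-s*d[0]+c*d[1],p[2]+.689].round(4)
A=lambda q:[("top",q[0],(.045,.035,.016)),("top",q[1],(.045,-.035,.016)),("top",q[2],(-.045,.035,.03)),("top",q[3],(-.045,-.035,.03))]
E
python3 - <<'E'
from plate import *
t=lambda x,y:(130+y/6-.42,250+x/6-.42)
p,r=fit(A([t(188,340),t(355,405),t(97,545),t(268,622)]),[.52,.09,-.6])
print(p.round(4),brf(p),r.round(1).tolist())
E
```

```text
[ 0.5139  0.0785 -0.5012] [-0.1091 -0.0076  0.1878] [[-0.1, 0.1], [0.0, 0.5], [0.7, -0.5], [-0.7, -0.1]]
```

```bash
python3 -m inch '-.036 .027 0 0 .03; -.072 .053 0 0 .03; -.107 .08 .02 .007 .03; -.107 .08 .065 .007 .03; -.107 .08 .085 .007 .03'
python3 go.py -.185 -.005 .010
```

```text
clock: 5.45
position: [0.4625, 0.1236, 0.209]
ee_rot: [-1.076, -2.951, 0.004]
force: [-1.0, 0.3, 0.3]
width: 0.319
gripper_force: 0.0
shift [0.0075 0.0004 0.021 ] roll -0.01 t 5.45 F [-1.   0.3  0.3]
```

```bash
python3 -m inch '.004 0 .012 0 .03; .004 0 .022 0 .03; .004 0 .022 0 .03'
python3 go.py -.1295 0 .010
python3 -m inch '-.01 0 0 0 .03; -.018 0 0 0 .03; -.025 .001 0 0 .03; -.031 .002 0 0 .03; -.037 .003 0 0 .03'
python3 go.py -.1295 0 .010
```

```text
clock: 5.75
position: [0.4587, 0.1274, 0.189]
ee_rot: [-1.073, -2.951, 0.003]
force: [-0.7, 0.4, -0.1]
width: 0.327
gripper_force: 0.0
shift [-0.0533  0.0055  0.0009] roll -0.009 t 5.75 F [-0.7  0.4 -0.1]
clock: 6.25
position: [0.4896, 0.1073, 0.1904]
ee_rot: [1.071, 2.953, 0.001]
force: [-1.5, 1.5, 1.4]
width: 0.325
gripper_force: 1.1
shift [-0.0167  0.001   0.0024] roll -0.007 t 6.25 F [-1.5  1.5  1.4]
```

```bash
python3 -m inch '-.006 .0015 .001 -.007 .03; -.012 .003 .001 -.007 .03; -.017 .005 .001 -.007 .03; -.017 .005 .001 -.007 .03'
python3 -m inch '.03 0 0 0 .03; .08 0 0 0 .03; .13 0 -.02 0 .03; .16 0 -.05 0 .03; .16 0 -.1 0 .03'
cat > see.py <<'E'
from plate import *
import sys
g=[float(a) for a in sys.argv[1:4]] # guess in bridge frame
c,s=np.cos(-.689),np.sin(-.689)
p0=np.array([.603+c*g[0]-s*g[1],.015+s*g[0]+c*g[1],g[2]-.689])
d=arm.silhouettes("top","shim_plate")
arm.get_image("top");d=arm.silhouettes("top","shim_plate")
for e in d[:1]:
    r=e["region"]
    # fit model outline (hull of projected corners) to the mask by IoU of distance
    L=[(x,y,z) for x in(-.045,.045) for y in(-.035,.035) for z in((0,.03) if x<0 else (0,.016))]
    def m(p):
        q=np.array([proj("top",T(p,l))[::-1] for l in L]);h=cv2.convexHull((q*16*1).astype(np.float32)).astype(np.int32)
        i=np.zeros(r.shape,np.uint8);cv2.fillConvexPoly(i,h,255,cv2.LINE_AA,4);return i/255.
    from scipy.optimize import minimize
    o=minimize(lambda p:np.abs(m(p)-r).sum(),p0,method="Nelder-Mead",options=dict(initial_simplex=p0+np.array([[0,0,0],[.01,0,0],[0,.01,0],[0,0,.1]])))
    k=max(cv2.findContours(r.astype(np.uint8),0,2)[0],key=cv2.contourArea)
    print(e["conf"],r.sum(),"cost",o.fun,"bridge frame",brf(o.x),cv2.approxPolyDP(k,2,True)[:,0].tolist())
E
python3 see.py -.075 0 0; python3 go.py -.1295 0 .01
```

```text
clock: 6.65
position: [0.5062, 0.0999, 0.1891]
ee_rot: [1.061, 2.956, 0.0]
force: [0.4, -0.6, -0.0]
width: 0.331
gripper_force: 0.0
clock: 7.15
position: [0.3777, 0.2044, 0.2881]
ee_rot: [-1.05, -2.956, 0.007]
force: [2.0, 1.1, -0.3]
width: 0.33
gripper_force: 0.0
0.75 1199 cost 133.9686274509804 bridge frame [-0.0723 -0.0075  0.0184] [[293, 174], [273, 204], [298, 220], [318, 188]]
shift [-0.1603 -0.006   0.1037] roll 0.002 t 7.3 F [ 0.6  0.2 -0.7]
```

```bash
python3 - <<'E'
s=open("see.py").read()
s=s.replace('    r=e["region"]\n','''    im=arm.get_image("top").astype(int);r0=cv2.dilate(e["region"].astype(np.uint8),np.ones((9,9)))>0
    r=((im[:,:,2]-im[:,:,0])<45)&(im.min(2)>70)&r0
    print("white",r.sum())
''')
open("see.py","w").write(s)
E
python3 see.py -.072 -.007 0.02
python3 -c "
from h import *
save('top','p4',(140,240,250,350),6)"
```

```text
white 1201
0.57 1201 cost 153.30196078431374 bridge frame [-0.0736 -0.0074  0.0156] [[294, 174], [273, 205], [298, 221], [319, 189]]
```

View pics/p4.png

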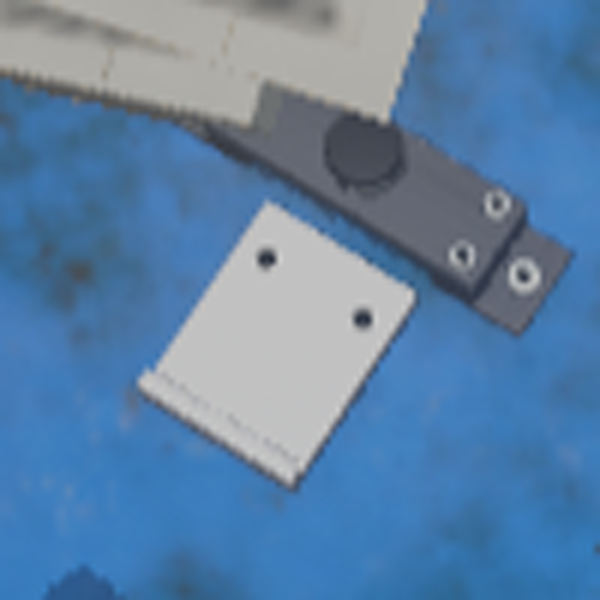

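The plate is now nearly square to the bar. Its far corners are at crop (268,200) and (415,292), and its lip-top corners at (142,382) and (296,487), so it is shifted toward the right post.

```bash
python3 - <<'E'
from plate import *
t=lambda x,y:(140+y/6-.42,250+x/6-.42)
p,r=fit(A([t(268,200),t(415,292),t(140,382),t(296,488)]),[.55,.06,-.67])
print(p.round(4),brf(p),r.round(1).tolist())
# lateral: bridge head & plate centre line in the top picture
print(brf(np.r_[ray("top",t(364,148),.058)[:2],0]))
E
python3 go.py -.075 -.09 .006
```

```text
[ 0.5411  0.0551 -0.6812] [-0.0732 -0.0084  0.0078] [[-0.1, -0.1], [0.1, 1.0], [0.7, -0.4], [-0.7, -0.2]]
[-8.00e-04 -2.00e-04  6.89e-01]
shift [-0.2146 -0.0929  0.1042] roll -0.001 t 7.55 F [-0.1 -0.9  0.3]
```

```bash
python3 -m inch '-.04 -.025 0 0 0; -.08 -.05 0 0 0; -.12 -.078 0 0 0; -.165 -.078 0 0 0; -.212 -.078 0 0 0'
python3 -m inch '0 0 .045 0 0; 0 0 .085 0 0; 0 0 .103 0 0; 0 0 .103 0 0'
python3 go.py -.078 -.044 .006
```

```text
clock: 8.05
position: [0.496, 0.0049, 0.288]
ee_rot: [-1.062, -2.954, 0.001]
force: [1.3, 1.0, 0.9]
width: 0.006
gripper_force: 0.0
clock: 8.45
position: [0.4943, 0.0061, 0.1827]
ee_rot: [-1.061, -2.951, 0.006]
force: [-0.3, -0.5, 0.0]
width: 0.003
gripper_force: 0.0
shift [-0.0002  0.0319 -0.0015] roll -0.002 t 8.45 F [-0.3 -0.5  0. ]
```

```bash
python3 -m inch '0 .012 0 0 0; 0 .02 0 0 0; 0 .026 0 0 0; 0 .032 0 0 0; 0 .032 0 0 0'
python3 go.py -.078 -.044 .006
python3 -m inch '0 -.015 0 0 0; 0 -.03 0 0 0; 0 -.03 -.045 0 0; .04 -.03 -.09 0 0; .09 -.03 -.09 0 0'
python3 -m inch '.05 .02 0 0 .03; .09 .05 0 0 .03; .13 .08 0 0 .03; .13 .08 0 0 .03'
python3 see.py -.075 0 0; python3 go.py -.14 0 .01
```

```text
clock: 8.95
position: [0.5169, 0.0328, 0.1868]
ee_rot: [1.058, 2.956, 0.002]
force: [-0.0, -0.3, 1.1]
width: 0.003
gripper_force: 0.3
shift [ 0.0003 -0.003   0.0028] roll 0.002 t 8.95 F [-0.  -0.3  1.1]
clock: 9.45
position: [0.4343, 0.0587, 0.278]
ee_rot: [1.068, 2.949, 0.005]
force: [-0.5, 2.4, 0.1]
width: 0.011
gripper_force: 0.0
clock: 9.85
position: [0.3814, 0.2099, 0.275]
ee_rot: [-1.049, -2.96, -0.003]
force: [0.8, 0.3, -0.8]
width: 0.297
gripper_force: 0.0
white 1209
0.9 1209 cost 151.24313725490194 bridge frame [-0.0733  0.0055 -0.0296] [[290, 170], [268, 201], [293, 218], [314, 186]]
shift [-0.1492 -0.0058  0.087 ] roll -0.002 t 10.05 F [ 0.1 -1.4  0.2]
```

```bash
python3 -m inch '-.045 -.001 0 0 .03; -.09 -.002 0 0 .03; -.139 -.003 .01 0 .03; -.139 -.003 .05 0 .03; -.139 -.003 .08 0 .03'
python3 -m inch '-.008 0 0 0 .03; -.016 0 0 0 .03; -.022 0 0 0 .03; -.028 -.001 0 0 .03; -.034 -.001 0 0 .03'
python3 go.py -.0375 0 .016
```

```text
clock: 10.55
position: [0.4901, 0.1106, 0.194]
ee_rot: [1.071, 2.952, -0.001]
force: [-1.1, 0.5, -0.5]
width: 0.326
gripper_force: 0.0
clock: 11.05
position: [0.5151, 0.0925, 0.1962]
ee_rot: [1.06, 2.957, 0.002]
force: [-1.5, 1.1, 0.8]
width: 0.326
gripper_force: 1.2
shift [-0.0796 -0.004   0.0022] roll 0.001 t 11.05 F [-1.5  1.1  0.8]
```

```bash
python3 -m inch '-.006 -.001 0 0 .03; -.012 -.001 0 0 .03; -.018 -.002 0 0 .03; -.024 -.002 0 0 .03; -.03 -.003 0 0 .03'
python3 -m inch '-.006 0 0 0 .03; -.012 0 0 0 .03; -.018 0 0 0 .03; -.024 0 0 0 .03; -.03 0 0 0 .03'
python3 go.py -.0375 0 .016
```

```text
clock: 11.55
position: [0.5363, 0.071, 0.1951]
ee_rot: [-1.06, -2.957, -0.0]
force: [-1.8, 2.2, 1.8]
width: 0.324
gripper_force: 1.1
clock: 12.05
position: [0.5595, 0.0517, 0.1951]
ee_rot: [1.061, 2.957, -0.0]
force: [-2.2, 0.4, 0.4]
width: 0.325
gripper_force: 0.9
shift [-0.0194 -0.0007  0.0011] roll 0.0 t 12.05 F [-2.2  0.4  0.4]
```

```bash
python3 -m inch '-.005 0 0 0 .03; -.01 0 0 0 .03; -.014 0 0 0 .03; -.017 0 0 0 .03; -.017 0 0 0 .03'
python3 go.py -.0375 0 .016
python3 -m inch '-.002 0 0 0 .03; -.003 0 0 0 .03; -.003 0 0 0 .03'
python3 go.py -.0375 0 .016
```

```text
clock: 12.55
position: [0.5727, 0.0408, 0.1952]
ee_rot: [1.061, 2.956, -0.0]
force: [0.9, -0.8, 0.5]
width: 0.324
gripper_force: 0.0
shift [-0.0023 -0.0007  0.0012] roll -0.0 t 12.55 F [ 0.9 -0.8  0.5]
clock: 12.85
position: [0.5745, 0.0395, 0.1951]
ee_rot: [-1.061, -2.957, -0.0]
force: [-1.8, 0.5, 1.2]
width: 0.325
gripper_force: 0.9
shift [-0.0001 -0.0008  0.0011] roll 0.0 t 12.85 F [-1.8  0.5  1.2]
```

Not seated yet, because the force is still only the friction level. I'll continue in small steps until it rises.

```bash
for i in 1 ; do python3 -m inch '-.0015 0 0 0 .03; -.003 0 0 0 .03; -.003 0 0 0 .03'; done
python3 go.py -.0375 0 .016
python3 -m inch '-.002 0 0 0 .03; -.003 0 0 0 .03; -.003 0 0 0 .03'
```

```text
clock: 13.15
position: [0.5753, 0.039, 0.1948]
ee_rot: [-1.057, -2.953, -0.001]
force: [-7.9, 7.3, 7.8]
width: 0.324
gripper_force: 5.3
shift [ 0.0009 -0.001   0.0008] roll 0.001 t 13.15 F [-7.9  7.3  7.8]
clock: 13.45
position: [0.5761, 0.0386, 0.1945]
ee_rot: [-1.054, -2.949, -0.002]
force: [-15.3, 11.6, 13.1]
width: 0.328
gripper_force: 9.5
```

The lip is seated: the push force rose to about 19 N with no further motion. I'll back off and look.

```bash
python3 -m inch '.003 0 0 0 .03; .03 0 0 0 .03; .07 0 0 0 .03; .11 0 -.03 0 .03; .15 0 -.08 0 0'
python3 -m inch '.05 0 0 0 0; .06 0 -.02 0 0; .06 0 -.02 0 0'
python3 -c "
from h import *
a=arm.get_image('top')[:,:,::-1][130:230,260:360];b=arm.get_image('side')[:,:,::-1][150:250,280:400]
z=lambda i,f:cv2.resize(i,(int(i.shape[1]*f),400),interpolation=cv2.INTER_CUBIC)
cv2.imwrite('pics/p5.png',np.hstack([z(a,4),z(b,4)])[:,:800])"
python3 go.py -.008 -.012 .07
```

```text
clock: 13.95
position: [0.468, 0.1263, 0.2635]
ee_rot: [-1.059, -2.955, 0.004]
force: [1.5, 1.7, 0.7]
width: 0.278
gripper_force: 0.0
clock: 14.25
position: [0.4232, 0.1651, 0.2858]
ee_rot: [1.055, 2.958, 0.005]
force: [0.8, -0.0, -0.4]
width: 0.033
gripper_force: 0.0
shift [-0.2243 -0.0133  0.0367] roll 0.001 t 14.35 F [-0.   0.8  0. ]
```

View pics/p5.png

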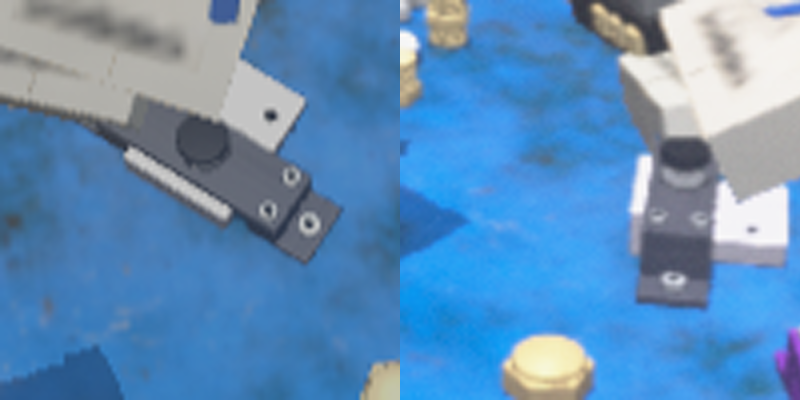

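The lip lies flush along the bar, from crop (127,153) to (230,214), and the plate's far end has emerged behind the bridge. I'll check the lateral offset and move above the front of the head.

```bash
python3 - <<'E'
from plate import *
t=lambda x,y:(130+y/4-.38,260+x/4-.38)
for a in((127,153),(230,214),(305,100),(272,153)):print(brf(np.r_[ray("top",t(*a),.03 if a[0]<240 else .016)[:2],0]))
E
python3 -m inch '-.045 -.003 0 0 0; -.09 -.006 0 0 0; -.135 -.009 0 0 0; -.18 -.013 0 0 0; -.224 -.013 0 0 0'
python3 -m inch '0 0 .01 0 0; 0 0 .025 0 0; 0 0 .025 0 0'
python3 go.py -.008 -.012 .059
```

```text
[-0.0249  0.0362  0.689 ]
[-0.0236 -0.033   0.689 ]
[ 0.0607 -0.0317  0.689 ]
[ 0.0232 -0.0324  0.689 ]
clock: 14.85
position: [0.59, 0.0073, 0.2831]
ee_rot: [-1.065, -2.955, 0.002]
force: [-0.3, 0.5, 1.1]
width: 0.007
gripper_force: 0.0
clock: 15.15
position: [0.5871, 0.0111, 0.256]
ee_rot: [-1.06, -2.952, 0.003]
force: [-0.8, -0.1, -0.5]
width: 0.005
gripper_force: 0.0
shift [-0.0018  0.0012  0.019 ] roll -0.0 t 15.15 F [-0.8 -0.1 -0.5]
```

The offset is about 2 mm and the plate is square. I'll press gently now.

```bash
python3 -m inch '0 0 .008 0 0; 0 0 .014 0 0; 0 0 .014 0 0'
python3 -m inch '0 0 .003 0 0; 0 0 .006 0 0; 0 0 .006 0 0'
python3 -m inch '0 0 .002 0 0; 0 0 .004 0 0; 0 0 .004 0 0'
```

```text
clock: 15.45
position: [0.5879, 0.0118, 0.2444]
ee_rot: [-1.059, -2.956, 0.0]
force: [-0.0, 0.0, 0.4]
width: 0.001
gripper_force: 0.0
clock: 15.75
position: [0.5884, 0.0112, 0.239]
ee_rot: [-1.06, -2.957, -0.0]
force: [-0.5, -0.2, 0.4]
width: 0.005
gripper_force: 0.0
clock: 16.05
position: [0.5886, 0.011, 0.2351]
ee_rot: [1.061, 2.957, 0.0]
force: [0.8, -0.4, -1.0]
width: 0.005
gripper_force: 0.0
```

```bash
python3 -m inch '0 0 .001 0 0; 0 0 .002 0 0; 0 0 .002 0 0'
python3 -m inch '0 0 .001 0 0; 0 0 .002 0 0; 0 0 .002 0 0'
python3 -m inch '0 0 .001 0 0; 0 0 .002 0 0; 0 0 .002 0 0'
```

```text
clock: 16.35
position: [0.5886, 0.011, 0.2333]
ee_rot: [1.061, 2.957, 0.0]
force: [-1.1, -0.4, 4.0]
width: 0.001
gripper_force: 1.8
clock: 16.65
position: [0.5886, 0.011, 0.2313]
ee_rot: [1.061, 2.957, 0.0]
force: [-1.4, 0.1, 5.6]
width: 0.003
gripper_force: 3.0
clock: 16.95
position: [0.5887, 0.0108, 0.2308]
ee_rot: [1.061, 2.956, 0.002]
force: [-6.8, -0.2, 25.2]
width: 0.002
gripper_force: 12.5
```

The foot has met the plate: the force jumped to 25 N with the head about 6 mm down. I'll hold briefly, release and retreat.

```bash
python3 -m inch '0 0 0 0 0; 0 0 0 0 0; 0 0 0 0 0'
python3 -m inch '0 0 -.005 0 0; 0 0 -.03 0 0; 0 0 -.07 0 0; .04 0 -.1 0 0; .09 0 -.1 0 0'
python3 -m inch '.05 0 0 0 0; .1 0 0 0 0; .12 0 0 0 0; .12 0 0 0 0'
python3 - <<'E'
from plate import *
im=arm.get_image("top")
for c,z in(("top",.053),("side",.053)):
    if c=="side":arm.get_image(c)
    print(c,[(np.round(d["point"],1),round(d["conf"],2),brf(np.r_[ray(c,d["point"],z)[:2],0])[:2]) for d in arm.place_of(c,"plunger_top")])
for c,q in(("top","pressure_gauge"),("top","cap_a"),("side","plug_a")):
    print(q,[(np.round(ray(c,d["point"])[:2],3),round(d["conf"],2)) for d in arm.place_of(c,q)])
for e in arm.silhouettes("top","shim_plate")[:1]:
    k=cv2.findContours(e["region"].astype(np.uint8),0,2)[0]
    for c in k:print([brf(np.r_[ray("top",(v,u),.03)[:2],0])[:2].tolist() for u,v in cv2.approxPolyDP(c,2,True)[:,0]])
print(arm.observe()["force"].round(1),arm.observe()["clock"])
E
```

```text
clock: 17.25
position: [0.5886, 0.0108, 0.2308]
ee_rot: [1.061, 2.956, 0.002]
force: [-6.1, 0.3, 25.6]
width: 0.01
gripper_force: 12.5
clock: 17.75
position: [0.5205, 0.0672, 0.3323]
ee_rot: [1.064, 2.949, 0.004]
force: [-0.1, 1.3, -0.6]
width: 0.004
gripper_force: 0.0
clock: 18.15
position: [0.4239, 0.1467, 0.3287]
ee_rot: [-1.053, -2.958, 0.0]
force: [1.4, 0.2, 0.3]
width: 0.006
gripper_force: 0.0
top [(array([162.6, 310.6]), 0.51, array([0.004 , 0.0019])), (array([178., 412.]), 0.42, array([ 0.0954, -0.2088]))]
side [(array([238.6, 394.9]), 0.7, array([ 0.096, -0.194])), (array([185.3, 350.4]), 0.5, array([0.0007, 0.0114]))]
pressure_gauge []
cap_a [(array([ 0.453, -0.082]), 0.75)]
plug_a [(array([0.536, 0.248]), 0.73), (array([0.453, 0.272]), 0.57)]
[[-0.0236, 0.038], [-0.0331, 0.0264], [-0.0274, -0.0351], [-0.0192, -0.0218]]
[[0.0555, 0.0119], [0.0221, 0.0017], [0.0252, -0.0344], [0.0562, -0.0341]]
[ 0.5 -0.6 -0.4] 18.55
```

```bash
python3 -c "
from cell import arm
print(arm.sign_off())"
```

```text
the job is handed in; nothing more can be done
None
```

I handed the job in at about 18.6 s of the 54 s allowed; the sign-off gave no verdict. The plate is under the bar with its lip flush and about 2 mm off the lane, and the plunger is pressed about 6 mm onto it and let go. The cap and plug showed no movement on the last look; the gauge was not detected then, though I never worked near it.

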